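# Show the green-lidded solder paste jar to the bench scanner

### The job

Book the green-lidded solder paste jar out at the code scanner: take it by its lid, keep it upright, lift it off the tray and hold it level and still in the air squarely in front of the scanner window, its bar code turned to the window, level with the middle of it and about 8 cm away. Finish while still holding it there: do not put it down or let go. Do not bump the scanner, and leave the other jars and everything else on the bench where they are.

Things in the scene. Friction and masses are not known exactly. Their poses are not given: they have to be found in the camera images.
- green_jar: The paste jar to show: white, 52 mm across, with a green screw lid (75 mm high in all), 0.2 to 0.4 kg, standing upright in the tray. Origin at the centre of its underside, z up its axis. Its bar code is on its -x side; a white paper seal strip 12 mm wide runs from the middle of the lid's top over the rim and down to the label on that same side, so it shows from above where the code is.
- green_jar_lid: The green ribbed lid of that jar, tight: 56 mm across, 22 mm high, overhanging the jar by 2 mm all round. Origin at the centre of its underside, 53 mm above the jar's underside; axes as the jar's. To be gripped here, so that the code stays uncovered.
- green_jar_code (a point): Centre of the black bar code on the green-lidded jar's label: 26 mm from the jar's axis on its -x side, 25 mm above its underside. Axes as the jar's: the code looks along -x.
- scanner: Hands-free code scanner standing fixed on the bench: black foot 115 x 100 mm, grey pillar, white head 86 mm wide and 84 mm high with a black bezel and a dark red window, blue light bar on its top; 177 mm high. Origin on the bench under the head; the foot reaches 62 mm forward of it; the window looks along its -x, z up.
- window (a point): Centre of the scanner's window (60 mm wide, 50 mm high, upright), on its face: 36 mm from the scanner's origin along its -x, 135 mm above the bench. Axes as the scanner's: the window looks along -x.
- tray: Low black tray, 115 x 360 x 14 mm, fixed, in which the three jars stand in a row along its y, about 110 mm apart in any order, on its inner floor 4 mm above the bench. Rim 4 mm thick. Origin at the centre of its underside.
- blue_jar: A jar of the same form with a blue lid, in the tray; leave alone. Origin at the centre of its underside.
- red_jar: A jar of the same form with a red lid, in the tray; leave alone. Origin at the centre of its underside.
- solder_reel_red: Reel of solder standing on end, 58 mm across, 54 mm high, red label; leave alone. Origin at the centre of its underside.
- flux_tin: Low round flux tin, 64 mm across, 26 mm high, bare metal lid; leave alone. Origin at the centre of its underside.
- tweezers: Dark steel tweezers lying flat, about 140 mm long, 8 mm high; leave alone. Origin under their middle.
- screwdriver: Small blue precision screwdriver, 160 mm long, 12 mm thick, lying flat; leave alone. Origin under its middle.
There are look-alikes about, which are no part of the job. What is shaped like the scanner but orange is not meant. There is more than one size of the green_jar; the one meant has the size given above.

How it is judged:
By the outcome, as a careful person would: the job done as asked, in the order asked, and still so for the second after the job is handed in, while the arm keeps its last pose, push and grip.
It also fails if it takes over 32 s, if anything falls off the work surface, if the arm or the gripper's body presses on something with over 40 N, if the wrist force passes 120 N, or if a joint passes its speed limit or range.

### The arm

A 7-joint arm with a two-finger parallel gripper is mounted at the origin on the work surface. World frame = base frame: x ahead of the robot, y to its left, z up, the work surface at z = 0. Lengths are in m, angles in rad, forces in N, time in s.
With the tool pointing down it reaches from about 0.4 to 0.875 m from the base axis. Payload 19.3 kg.
Tool frame: the origin (TCP) lies on the centre line of the jaws, within the pads' length; the fingertips stand 14 mm ahead of it and the grasp point (between the pads) lies 5 mm behind it; z points along the fingers, y is the line along which they close (so a half turn about z gives the same grasp; the last joint's range is limited). The gripper opens to 85 mm and grips with 20 to 120 N. Pads are 22 mm wide; open, the fingers measure 114 mm over their backs; the gripper's body (76 mm by 85 mm) begins 54 mm behind the grasp point. The pads swing forward as they close: fully open they stand 13 mm farther back than shut.
Start: joints at [1.155, 0.521, -0.036, 1.599, 0.021, 1.021, -0.113], TCP at [0.212, -0.588, 0.245] pointing down, gripper open.
Joint ranges: [-2.91, 2.91], [-0.3, 2.13], [-1.5, 1.42], [0.17, 2.43], [-1.26, 4.41], [0.16, 1.93], [-2.52, 2.52]. Speed limits (rad/s): [1.89, 1.89, 2.39, 2.39, 3.01, 3.01, 3.01].

### API

Orientations are given as [roll, pitch, yaw] about the fixed x, y, z axes, in that order (R = Rz(yaw) Ry(pitch) Rx(roll)).
In Python, from workcell import bot, grab_frame, regions_of gives the robot as it stands. The module is installed in compiled form; this text tells all that it offers.
- The arm moves only by the tool play_rows, never from a script. Its argument "plan" is a list of rows, each a list of 3 entries, a list of its own where there are three numbers: the shift along the tool's x, y, z in units of 2.5 cm (1.0 is 2.5 cm), then the turn, a rotation vector about the tool's x, y, z in units of 0.15 rad (1.0 is 0.15 rad), then the closure, from -1 (fully open) to 1 (shut). In form: [[[tx, ty, tz], [rx, ry, rz], jaw], ...]. A call has 1 to 20 rows; each row shifts and turns the commanded pose from where the row before left it, along the tool's axes as they then stand; what a row does not reach is not made up. A row lasts 1/8 s, in which the tool goes at most 62.5 mm and 10.7 degrees, less where a joint would pass 70% of its speed; a pose out of reach is approached as far as the arm can. A call with a number of a shift or a turn outside -1 to 1 is refused whole. A call with a gripper value outside its range is refused whole. The fingers move at their own pace and stop on an object; "newtons" is the grip in N (left out, the last holds). Time passes only in rows, so rows that do not move let the fingers close. It gives the time, the measured TCP pose, the force, the opening and the grip force at its end, in the units of the state.
- bot.observe(): the state, without advancing time (a new reading comes with each control period).
- grab_frame(name): name is "side" or "top"; returns a dict with "pixels" (384x512x3 uint8, red, green, blue), "depth" (384x512 float32, m along the optical axis (not along the pixel's ray), 0 where there is no reading), "camera_matrix" (3x3 intrinsics, pixels), "distortion" ([k1, k2, p1, p2, k3] as OpenCV has them; the pictures are not rectified), "R" (3x3) and "t" (3): a world point X has camera coordinates R X + t. Camera axes: x right, y down, z forward; pixel columns grow to the right and rows downward; lengths in m; the calibration is good to about 2 mm. A picture is of the moment at which its call begins.
- bot.job_done(): hands the job in; it is judged then, once.
Trained networks look in the newest picture that a camera, given by its name, has taken for a name from the list of things; names that differ only in an ending like _2 or _b are one class to them, and where a whole thing is asked for, a point or a joint stands for the part that bears it (a point fixed in the world has none). Each returns a list of dicts, best first, with "p" (0 to 1); they miss things now and then, are a little off and sometimes report something else, mostly with a low value. They report only what shows in the picture. A call takes as long as a camera call. They do not tell look-alikes from the thing itself.
- regions_of(thing, camera): "mask" (384x512 bool, what is visible of it) and "box" ([left, top, right, bottom] in pixels, round what is visible of it).
The state is a dict: "clock": time; "qpos": joint angles; "qd": joint speeds; "joint_efforts": joint torques, N m; "position": TCP position; "tool_rot": TCP orientation; "force": force on the tool from outside, world axes, zero at the start; "moment": the same for the moment, N m; "grip_width": finger opening in m; "finger_force": force on a finger pad.
Only numpy, scipy, OpenCV 4.12 (cv2) and the standard library are available. Lean on these libraries where they do the work, as an engineer would, in place of code of your own. Each camera call takes 0.05 s, during which the arm holds its last target. There are 200 camera calls.

## Working session

There is one attempt and no reset: what is moved stays moved. The work goes in short steps, Python scripts to look and compute and a tool call to move; the robot and the scene stay as the last step left them, time stands still between calls to the robot, and variables do not carry over. Pictures are saved under pics/ and viewed, at most 10 in all, crops included, and the job is handed in when it is done.

Besides the shell and the picture viewer there is one more tool, called after "Emit:" by a JSON object that holds its "api" and its "payload", one argument or row to a line. play_rows: Moves the arm, as the interface text tells. Its arguments: {"type":"object","properties":{"plan":{"type":"array"},"newtons":{"type":"number"}},"required":["plan"]}

```bash
mkdir -p pics
cat > h.py <<'E'
import numpy as np, cv2
from workcell import bot, grab_frame, regions_of
def world(f, uv, z=None):
    """pixel(s)->world using depth"""
    uv=np.atleast_2d(np.asarray(uv,float)); n=cv2.undistortPoints(uv[:,None],f["camera_matrix"],np.array(f["distortion"]))[:,0]
    d=f["depth"][uv[:,1].astype(int),uv[:,0].astype(int)]
    r=np.c_[n,np.ones(len(n))]
    if z is None: c=r*d[:,None]; return (c-f["t"])@f["R"]
    C=-f["R"].T@f["t"]; w=r@f["R"]; return C+w*((z-C[2])/w[:,2])[:,None]
def proj(f,X):
    return cv2.projectPoints(np.atleast_2d(np.asarray(X,float)),cv2.Rodrigues(np.array(f["R"]))[0],np.array(f["t"]),f["camera_matrix"],np.array(f["distortion"]))[0][:,0]
E
python3 - <<'E'
from h import *
print(bot.observe())
for c in("top","side"):
    f=grab_frame(c); cv2.imwrite(f"pics/{c}0.png",cv2.resize(f["pixels"][:,:,::-1],(800,600)))
    print(c,-f["R"].T@f["t"])
    for t in("green_jar","green_jar_lid","scanner","tray","window","green_jar_code","blue_jar","red_jar"):
        try: R=regions_of(t,c)
        except Exception as e: print(t,e); continue
        for r in R:
            m=r["mask"]&(f["depth"]>0); v,u=np.nonzero(m)
            if len(u)==0: continue
            P=world(f,np.c_[u,v]); print(t,round(r["p"],2),r["box"],P.min(0).round(3),P.max(0).round(3),np.median(P,0).round(3))
E
```

```text
{'clock': 0.0, 'qpos': array([ 1.15479983,  0.52202565, -0.03630461,  1.59996916,  0.0212132 ,
        1.02109105, -0.11276865]), 'qd': array([ 0.00185149,  0.00221022, -0.0001139 , -0.00118142, -0.00012137,
       -0.00025641,  0.0009695 ]), 'joint_efforts': array([ 6.67808708e-04, -9.27104187e+01,  1.98025435e+00, -3.69935703e+01,
        1.79210608e-02,  8.14137835e-03, -9.99643675e-07]), 'position': array([ 0.21169142, -0.58773732,  0.24473264]), 'tool_rot': array([-3.14048921e+00,  1.00351294e-04,  3.45804370e-01]), 'force': array([0.4476564 , 0.06284333, 0.07490328]), 'moment': array([ 0.01446163, -0.02019437,  0.04251162]), 'finger_force': 0.0, 'grip_width': 0.08541759216063163}
top [ 0.36269082 -0.05667225  1.44297323]
green_jar 0.72 [169.9, 208.6, 192.3, 231.3] [0.464 0.162 0.009] [0.519 0.217 0.088] [0.489 0.187 0.079]
green_jar 0.58 [178.8, 256.1, 194.5, 267.5] [ 0.354  0.153 -0.002] [0.391 0.192 0.06 ] [0.372 0.17  0.053]
green_jar_lid 0.83 [170.3, 216.3, 190.0, 229.4] [0.464 0.163 0.067] [0.517 0.217 0.088] [0.492 0.189 0.08 ]
green_jar_lid 0.68 [176.3, 253.1, 192.6, 269
[... 2329 characters left out ...]
0.002] [ 0.703 -0.276  0.182] [ 0.514 -0.336  0.112]
window 0.91 [251.9, 105.0, 288.5, 161.6] [ 0.651 -0.835 -0.003] [ 0.935 -0.392  0.182] [ 0.705 -0.448  0.11 ]
green_jar_code 0.94 [257.9, 288.6, 274.7, 311.9] [ 0.353  0.12  -0.001] [0.417 0.193 0.057] [0.369 0.183 0.047]
green_jar_code 0.87 [207.5, 263.4, 235.8, 297.9] [ 0.463  0.104 -0.002] [0.572 0.22  0.084] [0.483 0.203 0.07 ]
blue_jar 0.93 [167.7, 288.6, 197.6, 328.3] [ 0.486  0.226 -0.001] [0.592 0.336 0.083] [0.506 0.317 0.072]
blue_jar 0.31 [209.2, 261.7, 234.0, 286.2] [0.463 0.161 0.055] [0.518 0.22  0.084] [0.487 0.197 0.079]
red_jar 0.68 [233.2, 234.0, 252.8, 270.5] [ 0.47  -0.028 -0.003] [0.578 0.107 0.084] [0.49  0.091 0.066]
```

View pics/top0.png

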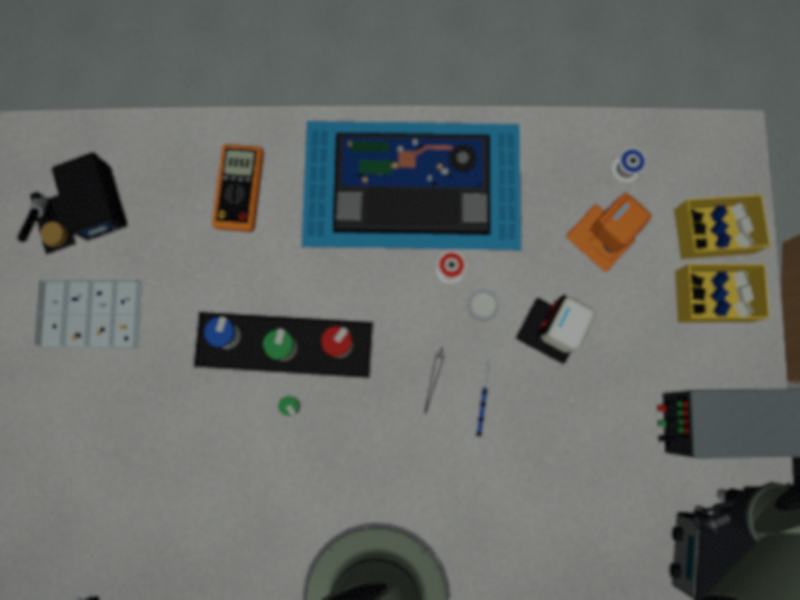

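View pics/side0.png

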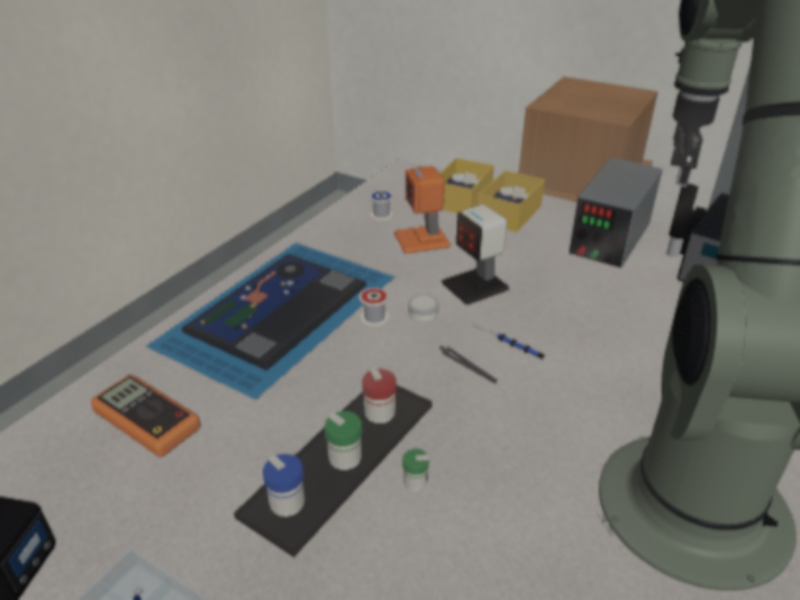

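Run:
```python
from h import *
a=cv2.imread  # crops from fresh frames
f=grab_frame("top"); g=grab_frame("side")
p=f["pixels"][:,:,::-1]; s=g["pixels"][:,:,::-1]
R=lambda im:cv2.resize(im,(400,300),interpolation=cv2.INTER_CUBIC)
im=np.vstack([np.hstack([R(p[200:275,140:240]),R(p[115:242,320:490])]),np.hstack([R(s[250:325,190:290]),R(s[100:205,230:370])])])
cv2.imwrite("pics/crop1.png",im)
```

```text
(no output)
```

View pics/crop1.png

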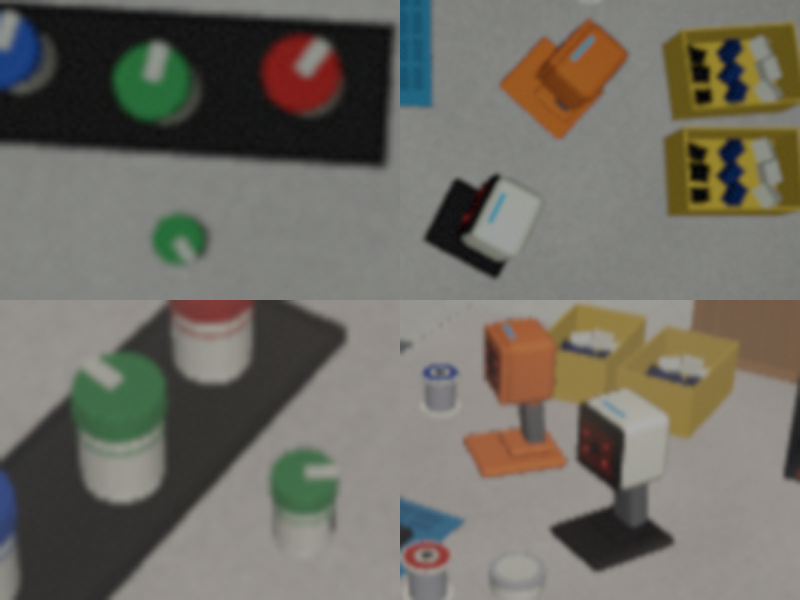

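Candidates, full-frame top pixels. Green-lidded jars:
- (178,219) stands in the tray, about 55 mm across with its top about 79 mm above the bench.
- (185,260) is on the bare bench, about 40 mm across and 55 mm high.

The tray one fits the size given, and the crop confirms it. Scanners: the white one at (355,211) is meant, the orange one at (390,147) is not. The strip on the tray jar points away from the robot (up in the top view). The scanner window looks up-left in the top view.

Next I measure the jar axis, the strip direction and the window plane.

Run:
```python
from h import *
for c in("top","side"):
    f=grab_frame(c); px=f["pixels"].astype(int); hsv=cv2.cvtColor(f["pixels"],cv2.COLOR_RGB2HSV)
    V,U=np.mgrid[:384,:512]; P=world(f,np.c_[U.ravel(),V.ravel()]).reshape(384,512,3)
    d=f["depth"]>0
    # lid top
    near=d&(np.hypot(P[...,0]-.49,P[...,1]-.19)<.045)
    zt=near&(P[...,2]>.068); Z=P[zt]; top=np.median(Z[Z[:,2]>.07][:,2])
    print(c,"lid top z",top,len(Z))
    g=near&(hsv[...,0]>45)&(hsv[...,0]<85)&(hsv[...,1]>90)&(P[...,2]>.068)
    w=near&(hsv[...,1]<90)&(hsv[...,2]>110)&(P[...,2]>.070)
    # circle from top-surface outline, rays at z=0.079
    m=(near&(P[...,2]>.072)).astype(np.uint8)
    cnt=max(cv2.findContours(m,cv2.RETR_EXTERNAL,cv2.CHAIN_APPROX_NONE)[0],key=len)[:,0]
    q=world(f,cnt,.079)[:,:2]; (cx,cy),r=cv2.minEnclosingCircle(q.astype(np.float32))
    A=np.c_[2*q,np.ones(len(q))]; s=np.linalg.lstsq(A,(q**2).sum(1),rcond=None)[0]
    print(" circ fit",s[:2].round(4),np.sqrt(s[2]+s[:2]@s[:2]).round(4),"enc",cx,cy,r)
    v,u=np.nonzero(w); 
    if len(u):
        S=world(f,np.c_[u,v],.079)[:,:2]; dd=S-s[:2]; mm=dd.mean(0); print(" strip n",len(u),mm.round(4),np.degrees(np.arctan2(mm[1],mm[0])).round(1))
        lam,E=np.linalg.eigh(np.cov(dd.T)); print(" pca",np.degrees(np.arctan2(*E[::-1,1])),lam**.5)
    # scanner
    sc=d&(np.hypot(P[...,0]-.52,P[...,1]+.338)<.11)
    t=sc&(P[...,2]>.168); q=world(f,np.c_[U[t],V[t]],.177)[:,:2]; rr=cv2.minAreaRect((q*1000).astype(np.float32)); print(" head top",np.median(P[t][:,2]),rr)
    b=sc&(px.max(2)<70)&(P[...,2]<.03); 
    q=world(f,np.c_[U[b],V[b]],.012)[:,:2];print(" foot",b.sum(),np.median(P[b][:,2]),cv2.minAreaRect((q*1000).astype(np.float32)))
    # face points
    fm=sc&(P[...,2]>.10)&(P[...,2]<.168)&(px.max(2)<130)&(P[...,0]+P[...,1]*1.5>.52-1.5*.36)
    F=P[fm]; 
    if len(F)>30:
        for _ in range(3):
            c0=np.median(F,0); n=np.linalg.svd(F-c0,full_matrices=False)[2][2]; F=F[abs((F-c0)@n)<.006]
        print(" face",len(F),F.mean(0).round(4),F.min(0).round(3),F.max(0).round(3),n.round(3),np.degrees(np.arctan2(n[1],n[0])))
    red=sc&(px[...,0]>px[...,1]*1.6)&(px[...,0]>40); 
    if red.sum(): print(" red",red.sum(),np.median(P[red],0),P[red].mean(0))
    np.savez(f"{c}.npz",P=P)
```

```text
top lid top z 0.07936779270482613 282
 circ fit [0.4919 0.1905] 0.0273 enc 0.49247267842292786 0.19028528034687042 0.028706729412078857
 strip n 50 [ 0.0136 -0.0013] -5.6
 pca 168.3533740879663 [0.00463117 0.00814095]
 head top 0.17607207533205047 ((524.38623046875, -352.4612731933594), (71.66659545898438, 83.87897491455078), 62.293968200683594)
 foot 486 0.01475283763012695 ((528.1401977539062, -350.33642578125), (110.1365966796875, 96.55561828613281), 62.54383087158203)
 face 44 [ 0.5298 -0.3209  0.144 ] [ 0.496 -0.335  0.102] [ 0.565 -0.308  0.167] [0.206 0.973 0.109] 78.06377294800279
 red 22 [ 0.5296694  -0.31519754  0.14688341] [ 0.53721838 -0.31932445  0.13862228]
side lid top z 0.07919469152899526 388
 circ fit [0.4903 0.1931] 0.029 enc 0.491331547498703 0.1939157396554947 0.031464237719774246
 strip n 87 [ 0.0154 -0.0051] -18.2
 pca 162.26501412342068 [0.00730658 0.0090413 ]
 head top 0.17608968933911037 ((520.965087890625, -344.94482421875), (75.58255767822266, 91.88529968261719), 59.598289489746094)
 foot 504 0.01541051062322118 ((525.048583984375, -346.0356140136719), (112.9624252319336, 98.3382797241211), 61.25187683105469)
 face 291 [ 0.5381 -0.3229  0.135 ] [ 0.504 -0.347  0.1  ] [ 0.577 -0.304  0.168] [-0.467 -0.884  0.004] -117.86883181449383
 red 113 [ 0.53708339 -0.32205347  0.13064868] [ 0.53999219 -0.32331145  0.1320207 ]
```

```bash
cat > strip.py <<'E'
from h import *
from scipy.optimize import minimize
def fit(cam,c0,z,th0):
    f=grab_frame(cam); n=2*c0[0]*0
    g=np.arange(-.034,.034,.0005); X,Y=np.meshgrid(g,g)
    W=np.c_[X.ravel()+c0[0],Y.ravel()+c0[1],np.full(X.size,z)]
    uv=proj(f,W).astype(np.float32).reshape(*X.shape,2)
    p=f["pixels"].astype(np.float32); G=p[...,1]-(p[...,0]+p[...,2])/2
    I=cv2.remap(G,uv[...,0],uv[...,1],cv2.INTER_CUBIC)
    def cost(a):
        x,y=X-a[0]/1e3,Y-a[1]/1e3; c,s=np.cos(a[2]),np.sin(a[2]); u,v=c*x+s*y,-s*x+c*y
        lid=1/(1+np.exp((np.hypot(x,y)-.028)/.0004)); st=1/(1+np.exp((abs(v)-.006)/.0004))/(1+np.exp(-(u+0.0)/.0004))
        M=cv2.GaussianBlur(lid*(1-st),(0,0),5); k=np.hypot(x,y)<.026
        return 1-np.corrcoef(M[k],I[k])[0,1]
    best=min((minimize(cost,[0,0,th0+d],method="Nelder-Mead") for d in(-.3,0,.3)),key=lambda r:r.fun)
    return c0+best.x[:2]/1e3,np.degrees(best.x[2]),best.fun
E
python3 - <<'E'
from strip import *
for c in("top","side"): print(c,fit(c,np.array([.491,.1915]),.079,-.2))
E
```

```text
top (array([0.49212114, 0.19200684]), np.float64(-12.105179887804706), np.float64(0.028057037517701278))
side (array([0.49100031, 0.19149926]), np.float64(-15.909135018230499), np.float64(0.026565148180747067))
```

The strip points at -12 to -16°, so I take -13.5°. The jar axis is at (0.4915, 0.1915) with the lid top at z 0.079. The window centre is about (0.5405, -0.321, 0.135), looking along 62°. Now I move towards the jar.

Emit:
{"api": "play_rows", "payload": {
  "plan": [
    [[0.97, -0.85, -0.3], [0, 0, 0], -1],
    [[0.97, -0.85, -0.3], [0, 0, 0], -1],
    [[0.97, -0.85, -0.3], [0, 0, 0], -1],
    [[0.97, -0.85, -0.3], [0, 0, 0], -1],
    [[0.97, -0.85, -0.3], [0, 0, 0], -1],
    [[0.97, -0.85, -0.3], [0, 0, 0], -1],
    [[0.97, -0.85, 0], [0, 0, 0], -1],
    [[0.97, -0.85, 0], [0, 0, 0], -1],
    [[0.97, -0.85, 0], [0, 0, 0], -1],
    [[0.97, -0.85, 0], [0, 0, 0], -1],
    [[0.97, -0.85, 0], [0, 0, 0], -1],
    [[0.97, -0.85, 0], [0, 0, 0], -1]
  ]
}}

```text
clock: 2.7
position: [0.3996, -0.2485, 0.2905]
tool_rot: [3.141, -0.0, 0.346]
force: [0.2, -0.1, -0.1]
grip_width: 0.0856
finger_force: 0.0
```

Emit:
{"api": "play_rows", "payload": {
  "plan": [
    [[0.59, -0.96, 0], [0, 0, 0], -1],
    [[0.59, -0.96, 0], [0, 0, 0], -1],
    [[0.59, -0.96, 0], [0, 0, 0], -1],
    [[0.59, -0.96, 0], [0, 0, 0], -1],
    [[0.59, -0.96, 0], [0, 0, 0], -1],
    [[0.59, -0.96, 0], [0, 0, 0], -1],
    [[0.59, -0.96, 0], [0, 0, 0], -1],
    [[0.59, -0.96, 0], [0, 0, 0], -1],
    [[0.59, -0.96, 0], [0, 0, 0], -1],
    [[0.59, -0.96, 0], [0, 0, 0], -1],
    [[0.59, -0.96, 0], [0, 0, 0], -1],
    [[0.59, -0.96, 0], [0, 0, 0], -1],
    [[0.59, -0.96, 0], [0, 0, 0], -1],
    [[0.59, -0.96, 0], [0, 0, 0], -1],
    [[0.59, -0.96, 0], [0, 0, 0], -1],
    [[0.59, -0.96, 0], [0, 0, 0], -1]
  ]
}}

```text
clock: 4.7
position: [0.4912, 0.1926, 0.2904]
tool_rot: [3.142, -0.0, 0.346]
force: [-0.2, -1.2, 0.2]
grip_width: 0.0856
finger_force: 0.0
```

Emit:
{"api": "play_rows", "payload": {
  "plan": [
    [[0, 0, 0], [0, 0, -1], -1],
    [[0, 0, 0], [0, 0, -1], -1],
    [[0, 0, 0], [0, 0, -1], -1],
    [[0, 0, 0], [0, 0, -1], -1],
    [[0, 0, 0], [0, 0, -1], -1],
    [[0, 0, 0], [0, 0, -1], -1],
    [[0, 0, 0], [0, 0, -1], -1],
    [[0, 0, 0], [0, 0, -1], -1],
    [[0, 0, 0], [0, 0, -1], -1],
    [[0, 0, 0], [0, 0, -1], -1],
    [[0, 0, 0], [0, 0, -1], -1],
    [[0, 0, 0], [0, 0, -1], -1],
    [[0, 0, 0], [0, 0, -1], -1],
    [[0, 0, 0], [0, 0, -1], -1],
    [[0, 0, 0], [0, 0, -1], -1],
    [[0, 0, 0], [0, 0, -1], -1],
    [[0, 0, 0], [0, 0, -1], -1],
    [[0, 0, 0], [0, 0, 0], -1],
    [[0, 0, 0], [0, 0, 0], -1]
  ]
}}

```text
clock: 7.08
position: [0.4911, 0.1917, 0.2903]
tool_rot: [-3.142, -0.0, 2.892]
force: [0.3, 1.5, -0.1]
grip_width: 0.0852
finger_force: 0.0
```

Run:
```python
from h import *
from scipy.spatial.transform import Rotation as Ro
s=bot.observe(); print(s["clock"],s["position"],s["tool_rot"],s["qpos"].round(2),s["force"])
R=Ro.from_euler("xyz",s["tool_rot"]).as_matrix()
print("units",R.T@(np.array([.4915,.1915,.060])-s["position"])/.025)
```

```text
7.075 [0.49108675 0.19168884 0.29030039] [-3.14154822e+00 -1.83751862e-05  2.89205883e+00] [ 0.26  0.48 -1.02  1.77  0.45  1.15  0.42] [ 0.26136027  1.48387124 -0.13680786]
units [-1.80526727e-02 -2.82803639e-03  9.21201542e+00]
```

Emit:
{"api": "play_rows", "payload": {
  "plan": [
    [[0, 0, 1], [0, 0, 0], -1],
    [[0, 0, 1], [0, 0, 0], -1],
    [[0, 0, 1], [0, 0, 0], -1],
    [[0, 0, 1], [0, 0, 0], -1],
    [[0, 0, 1], [0, 0, 0], -1],
    [[0, 0, 1], [0, 0, 0], -1],
    [[0, 0, 1], [0, 0, 0], -1],
    [[0, 0, 0.8], [0, 0, 0], -1],
    [[0, 0, 0.6], [0, 0, 0], -1],
    [[0, 0, 0.4], [0, 0, 0], -1],
    [[0, 0, 0.4], [0, 0, 0], -1],
    [[0, 0, 0], [0, 0, 0], -1]
  ]
}}

```text
clock: 8.57
position: [0.4909, 0.1918, 0.0599]
tool_rot: [-3.141, -0.0, 2.896]
force: [0.8, -0.0, 0.2]
grip_width: 0.085
finger_force: 0.0
```

Emit:
{"api": "play_rows", "payload": {
  "plan": [
    [[0, 0, 0], [0, 0, 0], 1],
    [[0, 0, 0], [0, 0, 0], 1],
    [[0, 0, 0], [0, 0, 0], 1],
    [[0, 0, 0], [0, 0, 0], 1],
    [[0, 0, 0], [0, 0, 0], 1],
    [[0, 0, 0], [0, 0, 0], 1]
  ],
  "newtons": 50
}}

```text
clock: 9.32
position: [0.4914, 0.1919, 0.061]
tool_rot: [3.141, 0.001, 2.896]
force: [-1.2, -0.6, 8.3]
grip_width: 0.0549
finger_force: 51.2
```

Run:
```python
from h import *
s=bot.observe(); print(s["clock"],s["position"],s["tool_rot"],s["qpos"].round(2),s["force"],s["grip_width"],s["finger_force"])
f=grab_frame("side"); cv2.imwrite("pics/grasp.png",cv2.resize(f["pixels"][200:340,130:330,::-1],(800,560),interpolation=cv2.INTER_CUBIC))
```

```text
9.325 [0.49141803 0.19187228 0.06099768] [3.14120600e+00 9.81344162e-04 2.89561471e+00] [ 0.07  0.77 -0.78  1.96  0.8   0.75  0.13] [-1.17962977 -0.60566564  8.33367686] 0.05485393441496584 51.2166827917099
```

View pics/grasp.png

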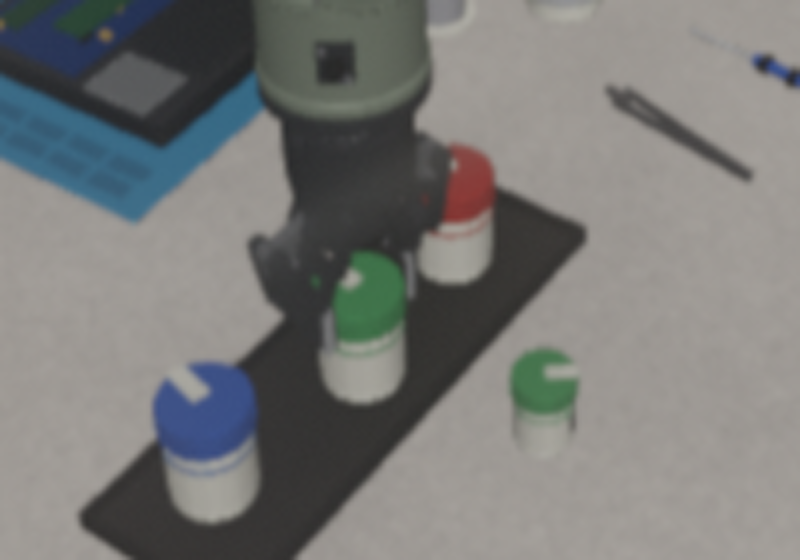

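The grasp picture shows the jaws on the green lid at about (360,290) in the crop, blue and red jars untouched. Next I lift and turn.

Emit:
{"api": "play_rows", "payload": {
  "plan": [
    [[0, 0, -0.2], [0, 0, 0], 1],
    [[0, 0, -0.4], [0, 0, 0], 1],
    [[0, 0, -0.6], [0, 0, 0], 1],
    [[0, 0, -0.8], [0, 0, 0], 1],
    [[0, 0, -0.8], [0, 0, 0], 1],
    [[0, 0, -0.8], [0, 0, 0], 1],
    [[0, 0, -0.8], [0, 0, 0], 1],
    [[0, 0, -0.6], [0, 0, 0], 1],
    [[0, 0, -0.4], [0, 0, 0], 1],
    [[0, 0, -0.2], [0, 0, 0], 1]
  ],
  "newtons": 60
}}

```text
clock: 10.62
position: [0.4911, 0.1917, 0.2007]
tool_rot: [-3.142, 0.0, 2.896]
force: [-0.5, -0.8, -2.0]
grip_width: 0.0546
finger_force: 63.7
```

Emit:
{"api": "play_rows", "payload": {
  "plan": [
    [[0, 0, 0], [0, 0, 0.4], 1],
    [[0, 0, 0], [0, 0, 0.8], 1],
    [[0, 0, 0], [0, 0, 0.8], 1],
    [[0, 0, 0], [0, 0, 0.8], 1],
    [[0, 0, 0], [0, 0, 0.8], 1],
    [[0, 0, 0], [0, 0, 0.8], 1],
    [[0, 0, 0], [0, 0, 0.8], 1],
    [[0, 0, 0], [0, 0, 0.8], 1],
    [[0, 0, 0], [0, 0, 0.8], 1],
    [[0, 0, 0], [0, 0, 0.8], 1],
    [[0, 0, 0], [0, 0, 0.8], 1],
    [[0, 0, 0], [0, 0, 0.8], 1],
    [[0, 0, 0], [0, 0, 0.8], 1],
    [[0, 0, 0], [0, 0, 0.8], 1],
    [[0, 0, 0], [0, 0, 0.8], 1],
    [[0, 0, 0], [0, 0, 0.6], 1],
    [[0, 0, 0], [0, 0, 0], 1]
  ]
}}

```text
clock: 12.75
position: [0.4908, 0.1919, 0.2]
tool_rot: [-3.141, 0.001, 1.067]
force: [-0.6, 0.5, -3.0]
grip_width: 0.0545
finger_force: 63.6
```

Run:
```python
from h import *
from scipy.spatial.transform import Rotation as Ro
s=bot.observe(); print(s["clock"],s["position"],s["tool_rot"],s["qpos"].round(2),s["force"],s["moment"],s["grip_width"],s["finger_force"])
R=Ro.from_euler("xyz",s["tool_rot"]).as_matrix()
print("units",R.T@(np.array([.590,-.2274,.167])-s["position"])/.025)
```

```text
12.75 [0.49083431 0.1918696  0.2000185 ] [-3.14121944e+00  5.52372394e-04  1.06660764e+00] [-0.1   0.46 -0.51  1.88  0.29  0.87 -1.26] [-0.60544608  0.51852888 -2.98024774] [0.01270851 0.00951222 0.00957469] 0.0545151750102817 63.613221645355225
units [-12.76694188  11.57546143   1.32347227]
```

Emit:
{"api": "play_rows", "payload": {
  "plan": [
    [[-0.4, 0.36, 0], [0, 0, 0], 1],
    [[-0.75, 0.68, 0], [0, 0, 0], 1],
    [[-0.75, 0.68, 0], [0, 0, 0], 1],
    [[-0.75, 0.68, 0], [0, 0, 0], 1],
    [[-0.75, 0.68, 0], [0, 0, 0], 1],
    [[-0.75, 0.68, 0], [0, 0, 0], 1],
    [[-0.75, 0.68, 0], [0, 0, 0], 1],
    [[-0.75, 0.68, 0], [0, 0, 0], 1],
    [[-0.75, 0.68, 0], [0, 0, 0], 1],
    [[-0.75, 0.68, 0], [0, 0, 0], 1],
    [[-0.75, 0.68, 0], [0, 0, 0], 1],
    [[-0.75, 0.68, 0], [0, 0, 0], 1],
    [[-0.75, 0.68, 0], [0, 0, 0], 1],
    [[-0.75, 0.68, 0], [0, 0, 0], 1],
    [[-0.75, 0.68, 0], [0, 0, 0], 1],
    [[-0.75, 0.68, 0], [0, 0, 0], 1],
    [[-0.75, 0.68, 0], [0, 0, 0], 1],
    [[-0.37, 0.34, 0], [0, 0, 0], 1],
    [[0, 0, 0.3], [0, 0, 0], 1]
  ]
}}

```text
clock: 15.12
position: [0.5898, -0.2286, 0.1926]
tool_rot: [3.141, -0.0, 1.065]
force: [0.7, 1.5, -3.5]
grip_width: 0.0544
finger_force: 63.8
```

Emit:
{"api": "play_rows", "payload": {
  "plan": [
    [[0, 0, 0.4], [0, 0, 0], 1],
    [[0, 0, 0.4], [0, 0, 0], 1],
    [[0, 0, 0.2], [0, 0, 0], 1],
    [[0, 0, 0], [0, 0, 0], 1],
    [[0, 0, 0], [0, 0, 0], 1]
  ]
}}

```text
clock: 15.75
position: [0.5901, -0.2276, 0.1681]
tool_rot: [3.141, -0.0, 1.066]
force: [-0.3, -1.1, -2.0]
grip_width: 0.0544
finger_force: 63.8
```

Run:
```python
from h import *
s=bot.observe(); print(s["clock"],s["position"],s["tool_rot"],s["qpos"].round(2),s["force"],s["moment"],s["grip_width"],s["finger_force"])
im=[]
for c,b in(("side",(90,210,210,370)),("top",(150,270,270,430))):
    f=grab_frame(c); im.append(cv2.resize(f["pixels"][b[0]:b[1],b[2]:b[3],::-1],(400,300),interpolation=cv2.INTER_CUBIC))
    if c=="side":
        V,U=np.mgrid[:384,:512]; P=world(f,np.c_[U.ravel(),V.ravel()])
        k=(f["depth"].ravel()>0)&(np.hypot(P[:,0]-.59,P[:,1]+.2274)<.045)&(P[:,2]>.09)
        px=f["pixels"].reshape(-1,3).astype(int)
        jar=k&(px.min(1)>90)&(P[:,2]<.165); J=P[jar]; print("jar body",len(J),J.min(0),J.max(0),np.percentile(J[:,2],[2,98]))
        C=J[:,:2]; A=np.c_[2*C,np.ones(len(C))]; z=np.linalg.lstsq(A,(C**2).sum(1),rcond=None)[0]; print("axis",z[:2],np.sqrt(z[2]+z[:2]@z[:2]))
        gr=k&(px[:,1]>px[:,0]*1.3)&(px[:,1]>px[:,2]*1.2); G=P[gr]
        if len(G): print("lid",len(G),np.percentile(G,[2,98],axis=0))
cv2.imwrite("pics/final.png",np.hstack(im))
```

```text
15.75 [ 0.59012636 -0.22761437  0.16807455] [ 3.14121720e+00 -8.58080211e-05  1.06587913e+00] [ 0.54  0.64 -0.41  1.63  0.3   0.93 -0.48] [-0.33396122 -1.07380872 -2.0145894 ] [ 0.01077307  0.01066973 -0.03603118] 0.05438653169855576 63.79197835922241
jar body 223 [ 0.55772327 -0.24403568  0.11216554] [ 0.60546729 -0.19924554  0.16359685] [0.11424728 0.16212162]
axis [ 0.58659501 -0.22631875] 0.022959380049125372
lid 128 [[ 0.57335182 -0.24911294  0.1674252 ]
 [ 0.61298166 -0.1998652   0.18903172]]
```

View pics/final.png

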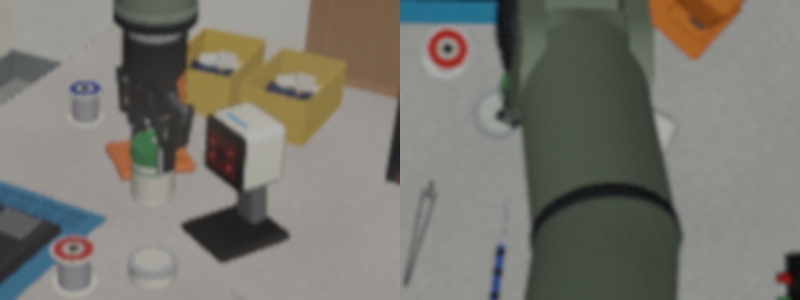

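The picture shows the jar held upright in front of the white scanner's window: jar at about (150,180) in the left half, window at about (225,150). It stands about 1.5 mm high, so I trim that, let it settle and hand in.

Emit:
{"api": "play_rows", "payload": {
  "plan": [
    [[0, 0, 0.08], [0, 0, 0], 1],
    [[0, 0, 0], [0, 0, 0], 1],
    [[0, 0, 0], [0, 0, 0], 1],
    [[0, 0, 0], [0, 0, 0], 1],
    [[0, 0, 0], [0, 0, 0], 1],
    [[0, 0, 0], [0, 0, 0], 1]
  ]
}}

```text
clock: 16.6
position: [0.5899, -0.2277, 0.1658]
tool_rot: [-3.142, -0.0, 1.066]
force: [0.7, -0.2, -2.4]
grip_width: 0.055
finger_force: 63.8
```

Run:
```python
from h import *
s=bot.observe(); print(s["clock"],s["position"],s["tool_rot"],abs(s["qd"]).max(),s["finger_force"])
print(bot.job_done())
```

```text
16.6 [ 0.58992951 -0.22768297  0.16579478] [-3.14153998e+00 -1.83985477e-05  1.06569273e+00] 0.0016444872734352254 63.79186749458313
the job is handed in; nothing more can be done
None
```

I handed the job in at 16.6 s with the green-lidded jar gripped by its lid, upright and still in front of the white scanner's window. By my measurements its code faces the window, level with the middle and about 8 cm away; the hand-in gave no verdict.

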